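# Load filter cassettes into a spring magazine

## Robot

A 6-joint arm with a two-finger parallel gripper is mounted at the origin on the work surface. World frame = base frame: x ahead of the robot, y to its left, z up, the work surface at z = 0. Lengths are in m, angles in rad, forces in N, time in s.
With the tool pointing down it reaches from about 0.325 to 0.75 m from the base axis. Payload 7.6 kg.
Tool frame: the origin (TCP) lies midway between the tips of the shut fingers; the grasp point (between the pads) lies 19 mm behind it; z points along the fingers, y is the line along which they close (so a half turn about z gives the same grasp; the last joint's range is limited). The gripper opens to 85 mm and grips with 20 to 120 N. Pads are 22 mm wide; open, the fingers measure 114 mm over their backs; the gripper's body (76 mm by 85 mm) begins 54 mm behind the grasp point. The pads swing forward as they close: fully open they stand 13 mm farther back than shut.
Start: joints at [-1.327, 0.052, 1.401, -0, 1.689, -0.07], TCP at [0.162, -0.499, 0.231] pointing down, gripper open.
Joint ranges: [-2.9, 2.9], [-0.91, 2.17], [0.12, 2.37], [-1.06, 4.2], [0.26, 2.73], [-2.93, 2.93]. Speed limits (rad/s): [2.57, 2.57, 3.01, 3.14, 3.14, 3.14].

## Interface

Orientations are given as a rotation vector (axis times angle).
In Python, from rig import bot gives the robot as it stands.
- The arm moves only by the tool send_rows, never from a script. Its arguments are lists of equal length, an entry for each row: "travel": the shift along the tool's x, y, z in units of 15 cm (1.0 is 15 cm), a list of three; "spin": the turn about the tool's z in units of 1.5 rad (1.0 is 1.5 rad). A call has 1 to 20 rows; each row shifts and turns the commanded pose from where the row before left it, along the tool's axes as they then stand; what a row does not reach is not made up. A row lasts 1/12 s, in which the tool goes at most 41.7 mm and 7.16 degrees, less where a joint would pass 70% of its speed; a pose out of reach is approached as far as the arm can. A call with a number of a shift or a turn outside -1 to 1 is refused whole. A call with a gripper value outside its range is refused whole. "gripper" is the closure, from 0 (fully open) to 1 (shut), set as the call begins (left out, the last holds). The fingers move at their own pace and stop on an object; "grip_force" is the grip in N (left out, the last holds). Time passes only in rows, so rows that do not move let the fingers close. It gives the time, the measured TCP pose, the force, the opening and the grip force at its end, in the units of the state.
- bot.read_state(): the state, without advancing time (a new reading comes with each control period).
- bot.snapshot(name): name is "side" or "top"; returns a dict with "frame" (420x560x3 uint8, blue, green, red), "fovy" (degrees; the focal length in pixels is half the picture's height over the tangent of half this angle, whatever the lens; pixels are square), "cx", "cy" (the principal point, pixels), "cam_to_world" (4x4, takes a point from camera to world coordinates). Camera axes: x right, y down, z forward; pixel columns grow to the right and rows downward; lengths in m; the calibration is good to about 2 mm. A picture is of the moment at which its call begins. There is no depth.
- bot.close_job(): hands the job in; it is judged then, once.
The state is a dict: "t": time; "joint_positions": joint angles; "dq": joint speeds; "tau": joint torques, N m; "eef_pos": TCP position; "ee_rot": TCP orientation; "wrist_force": force on the tool from outside, world axes, zero at the start; "moment": the same for the moment, N m; "opening": opening from 0.0 (shut) to 1.0 (fully open); "grip_force": force on a finger pad.
Only numpy, scipy, OpenCV 4.12 (cv2) and the standard library are available. Lean on these libraries where they do the work, as an engineer would, in place of code of your own. Each camera call takes 0.05 s, during which the arm holds its last target. There are 200 camera calls.

## Task

Load the two long filter cassettes into the spring-loaded magazine on the bench, one on top of the other: push each one down between the posts, past the two steel lips, until it has snapped under them and stays held there by itself.

Things in the scene. Friction and masses are not known exactly. Their poses are not given: they have to be found in the camera images.
- long_a_center (a point): a long filter cassette: flat white plastic block, 90 mm long (x), 36 mm wide (y), 18 mm thick (z), about 50 g, a round window on top, lying flat on the bench; the same either way round or up. Point: its centre, 9 mm above its underside. Not to be mistaken for the short cassette (55 mm long) or the round holder (48 mm across), alike in make.
- long_b_center (a point): a long filter cassette: flat white plastic block, 90 mm long (x), 36 mm wide (y), 18 mm thick (z), about 50 g, a round window on top, lying flat on the bench; the same either way round or up. Point: its centre, 9 mm above its underside. Identical to the other long one.
- magazine: spring magazine fixed to the bench: open-topped grey well, 98 (x) by 44 mm (y) inside. Origin: on the bench below the well's middle, z up; cassettes go in flat, length along x. Its long sides are open between corner posts (30 to 48 mm from the middle, flared tops to 92 mm high): gaps 60 mm wide for fingers, down to the 8 mm base. A drive box 45 mm tall stands on its +x end, 78 to 133 mm out.
- lip_level (a point): middle of the well, 74 mm above the bench, level with the flat undersides of the steel lips. One sprung lip at each x end reaches 11 mm into the well; its ramp rises to 100 mm. Pushing a cassette down (8 to 15 N) spreads them; they snap over its top below this level. A sprung plate, top 2 mm below this level, gives way up to 54 mm and presses the load up (4 to 8 N).
Things that resemble listed ones, but are neither listed nor needed, are in the scene too. What is shaped like the part that bears long_b_center but blue or orange is not meant. Leave any yellow look-alike of the part that bears long_a_center alone.

How it is judged:
On the way:
1. one long cassette is in the magazine, its top below the steel lips (((z of long_a_center in the frame of magazine between 0.01 and 0.0675 m and angle between the z axis of long_a_center and the z axis of magazine, either way round below 0.17 rad and x of long_a_center in the frame of magazine between -0.012 and 0.012 m and y of long_a_center in the frame of magazine between -0.012 and 0.012 m) or (z of long_b_center in the frame of magazine between 0.01 and 0.0675 m and angle between the z axis of long_b_center and the z axis of magazine, either way round below 0.17 rad and x of long_b_center in the frame of magazine between -0.012 and 0.012 m and y of long_b_center in the frame of magazine between -0.012 and 0.012 m))), for 0.2 s.
At the end, for the whole second after the job is handed in: Both long cassettes lie flat (within 10 degrees) in the magazine's well, held under the two steel lips: their centres no higher than 67.5 mm above the magazine's base (65 mm is exactly under the lips), within 12 mm of the well's middle along its length and its width (z of long_a_center in the frame of magazine between 0.01 and 0.0675 m and angle between the z axis of each of long_a_center, long_b_center and the z axis of magazine, either way round below 0.17 rad and x of long_a_center in the frame of magazine between -0.012 and 0.012 m and y of long_a_center in the frame of magazine between -0.012 and 0.012 m and z of long_b_center in the frame of magazine between 0.01 and 0.0675 m and x of long_b_center in the frame of magazine between -0.012 and 0.012 m and y of long_b_center in the frame of magazine between -0.012 and 0.012 m); the robot touches nothing.
It also fails if it takes over 64 s, if anything falls off the work surface, if the arm or the gripper's body presses on something with over 40 N, if the wrist force passes 120 N, or if a joint passes its speed limit or range.

## Working session

There is one attempt and no reset: what is moved stays moved. The work goes in short steps, Python scripts to look and compute and a tool call to move; the robot and the scene stay as the last step left them, time stands still between calls to the robot, and variables do not carry over. Pictures are saved under pics/ and viewed, at most 10 in all, crops included, and the job is handed in when it is done.

Besides the shell and the picture viewer there is one more tool, called as name(argument=value, ...) on one line, values as JSON. send_rows: Moves the arm, as the interface text tells. Its arguments: {"type":"object","properties":{"travel":{"type":"array"},"spin":{"type":"array"},"gripper":{"type":"number"},"grip_force":{"type":"number"}},"required":["travel","spin"]}

```bash
mkdir -p pics; cat > h.py <<'E'
import numpy as np, cv2
from rig import bot
def snap(n,f):
    s=bot.snapshot(n); cv2.imwrite(f'pics/{f}.png',s['frame']); return s
def px2w(s,u,v,z):
    H=s['frame'].shape[0]; f=H/2/np.tan(np.radians(s['fovy'])/2)
    T=np.array(s['cam_to_world']); d=T[:3,:3]@np.array([(u-s['cx'])/f,(v-s['cy'])/f,1.]); o=T[:3,3]
    return o+d*(z-o[2])/d[2]
def w2px(s,p):
    H=s['frame'].shape[0]; f=H/2/np.tan(np.radians(s['fovy'])/2)
    T=np.array(s['cam_to_world']); q=T[:3,:3].T@(np.array(p)-T[:3,3]); return f*q[0]/q[2]+s['cx'],f*q[1]/q[2]+s['cy']
E
python3 - <<'E'
from h import *
import pickle
for n in('top','side'):
    s=snap(n,n+'1'); pickle.dump(s,open(n+'.pkl','wb')); print(n,s['fovy'],s['cx'],s['cy'],np.round(s['cam_to_world'],3).tolist())
print(bot.read_state())
E
```

```text
top 46.05355610299208 273.8506329301169 213.4142172620454 [[-0.022, -0.986, 0.167, 0.339], [-0.999, 0.027, 0.024, -0.029], [-0.028, -0.166, -0.986, 1.136], [0.0, 0.0, 0.0, 1.0]]
side 57.42562542021684 285.994181599043 200.2178477421596 [[0.98, -0.155, 0.128, 0.402], [-0.201, -0.738, 0.645, -0.497], [-0.006, -0.657, -0.754, 0.654], [0.0, 0.0, 0.0, 1.0]]
{'t': 0.1, 'joint_positions': array([-1.32730130e+00,  5.27769766e-02,  1.40162323e+00,  1.48200641e-05,
        1.68860129e+00, -7.03185582e-02]), 'dq': array([-3.04015712e-04, -1.42999188e-03, -2.83110554e-03,  6.76932888e-04,
        5.05895601e-06,  7.28306819e-04]), 'tau': array([ 8.98916060e-04, -3.82583642e+01, -3.60983741e+01, -8.43243947e-05,
        4.84009681e-03, -4.80306728e-07]), 'eef_pos': array([ 0.16201292, -0.49909416,  0.23055496]), 'ee_rot': array([-3.10161132e+00, -4.90700208e-01,  1.68272665e-04]), 'wrist_force': array([-0.55182541, -0.53306848, -0.11895606]), 'moment': array([-0.03109542,  0.01288148,  0.01372371]), 'grip_force': 0.0, 'opening': 1.0018421081714812}
```

View pics/top1.png

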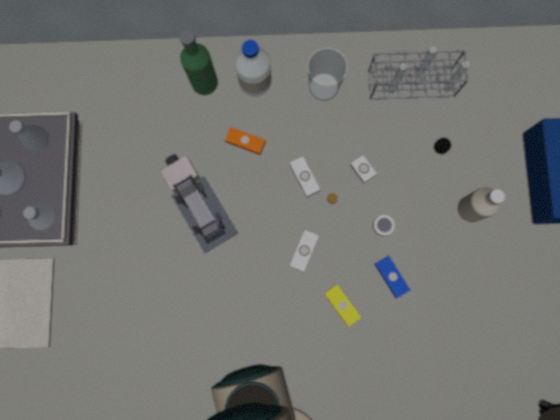

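View pics/side1.png

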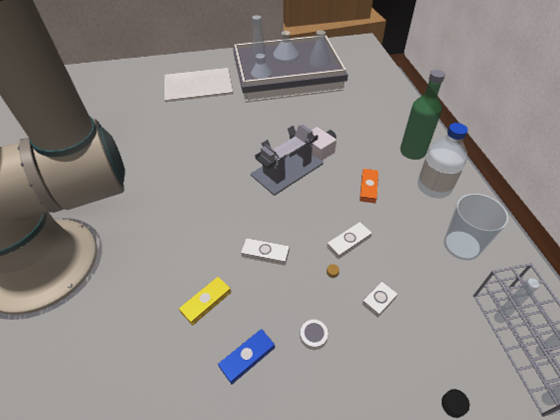

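The top view shows the white long cassettes at about (305,176) and (304,250). The magazine is at about (200,208), with its drive box towards (180,172). Next I'll measure all three.

```bash
python3 - <<'E'
from h import *
import pickle
for n,pts in(('top',[(305,176),(304,250)]),('side',[(350,239),(265,251)])):
    s=pickle.load(open(n+'.pkl','rb')); im=s['frame']; 
    m=cv2.inRange(cv2.cvtColor(im,cv2.COLOR_BGR2HSV),(0,0,150),(180,60,255))
    m=cv2.morphologyEx(m,cv2.MORPH_CLOSE,np.ones((5,5)))
    k,l,st,c=cv2.connectedComponentsWithStats(m)
    for i in range(1,k):
        if min(np.hypot(*(c[i]-p)) for p in pts)<12 and st[i,4]>100:
            cs,_=cv2.findContours((l==i).astype('uint8'),0,1)
            w=np.array([px2w(s,u,v,.018)[:2] for u,v in cs[0][:,0]],'float32')
            print(n,c[i],st[i],cv2.minAreaRect(w*1000))
s=pickle.load(open('top.pkl','rb'))['frame'][140:260,150:250]
t=pickle.load(open('side.pkl','rb'))['frame'][115:195,245:345]
cv2.imwrite('pics/c1.png',np.vstack([cv2.resize(s,None,fx=5,fy=5,interpolation=2)])[:600]); cv2.imwrite('pics/c2.png',cv2.resize(t,None,fx=7,fy=7,interpolation=2))
E
```

```text
top [304.56007394 175.38077634] [290 157  30  38 541] ((616.1597900390625, -75.91952514648438), (87.86157989501953, 34.74912643432617), 25.01150894165039)
top [303.84359401 250.17803661] [290 230  28  41 601] ((442.5975646972656, -68.9180679321289), (35.38054656982422, 88.31117248535156), 65.46271514892578)
```

View pics/c1.png

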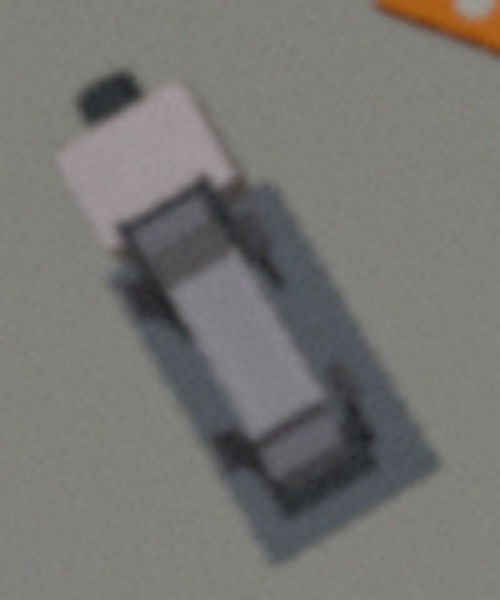

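View pics/c2.png

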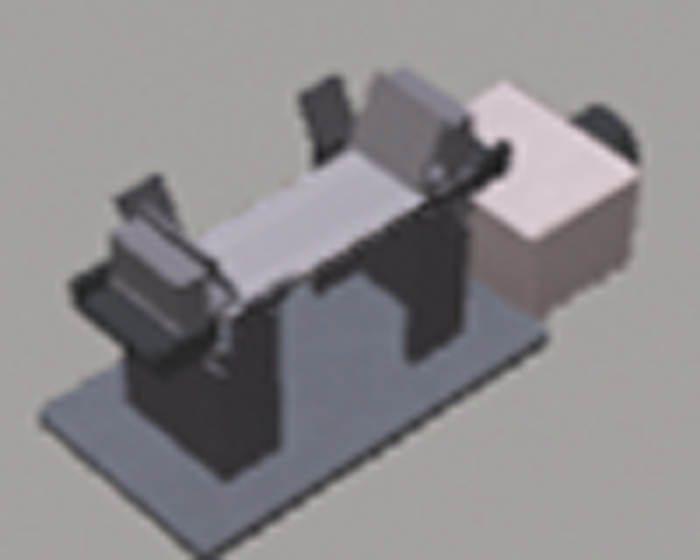

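The crops show the base plate corners, the sprung plate between the two lips, and the drive box. I'll fit the magazine pose from these features in both views.

```bash
python3 - <<'E'
from h import *
import pickle
from scipy.optimize import least_squares
S={n:pickle.load(open(n+'.pkl','rb')) for n in('top','side')}
T=lambda u,v:np.array([u/5+150-.4,v/5+140-.4]); D=lambda u,v:np.array([u/7+245-.43,v/7+115-.43])
s=S['top']
print('plate c',px2w(s,*T(274,374),.008)); 
cs=np.array([px2w(s,*T(*p),.008)[:2] for p in [(270,565),(438,465),(275,185),(115,280)]]);print(cs*1000)
a=px2w(s,*T(202.5,269),.075);b=px2w(s,*T(290,422),.075);print('lips',a,b,(a+b)/2,np.linalg.norm(a-b),np.degrees(np.arctan2(*(a-b)[1::-1])))
e=px2w(s,*T(120.5,118.5),.045);print('box out',e)
s2=S['side']
a=px2w(s2,*D(388,172),.075);b=px2w(s2,*D(222,272),.075);print('side lips',a,b,(a+b)/2,np.linalg.norm(a-b),np.degrees(np.arctan2(*(a-b)[1::-1])))
print('side box out',px2w(s2,*D(571,128),.045))
for p in [(205,555),(545,338),(42,415)]: print(px2w(s2,*D(*p),.008)*1000)
def f(q):
    x,y,t=q;r=[]
    W=lambda X,Z:(x+X*np.cos(t),y+X*np.sin(t),Z)
    for X,Z,pt,ps in((.038,.075,T(202.5,269),D(388,172)),(-.038,.075,T(290,422),D(222,272)),(.133,.045,T(120.5,118.5),D(571,128))):
        r+=list(w2px(s,W(X,Z))-pt)+list(w2px(s2,W(X,Z))-ps)
    return np.array(r)
o=least_squares(f,[.5,.12,.5]);print('fit',o.x,np.degrees(o.x[2]),np.round(o.fun,1))
for n,pts in(('side',[(350,239),(265,251)]),):
    im=S[n]['frame']; m=cv2.inRange(cv2.cvtColor(im,cv2.COLOR_BGR2HSV),(0,0,180),(180,45,255))
    m=cv2.morphologyEx(m,cv2.MORPH_CLOSE,np.ones((7,7)))
    k,l,st,c=cv2.connectedComponentsWithStats(m)
    for i in range(1,k):
        if min(np.hypot(*(c[i]-p)) for p in pts)<25 and st[i,4]>60:
            cc,_=cv2.findContours((l==i).astype('uint8'),0,1)
            w=np.array([px2w(s2,u,v,.018)[:2] for u,v in cc[0][:,0]],'float32')
            print(st[i],cv2.minAreaRect(w*1000))
print(w2px(s2,(.616,-.076,.018)),w2px(s2,(.4426,-.0689,.018)))
E
```

```text
plate c [0.53216241 0.15914687 0.008     ]
[[443.32901223 160.888736  ]
 [487.56211007  83.17520351]
 [622.41580563 158.77654052]
 [578.86096219 234.02029706]]
lips [0.56849108 0.17964383 0.075     ] [0.49930483 0.14092707 0.075     ] [0.53389795 0.16028545 0.075     ] 0.07928255507178883 29.231463313552602
box out [0.64652182 0.22374686 0.045     ]
side lips [0.56980176 0.17661461 0.075     ] [0.50669069 0.13951674 0.075     ] [0.53824623 0.15806567 0.075     ] 0.073206964103885 30.447806584709625
side box out [0.64750299 0.22149072 0.045     ]
[488.28586875  80.3366345    8.        ]
[622.78469385 156.19145008   8.        ]
[445.5938969  154.81789323   8.        ]
fit [0.53489832 0.15860272 0.52551405] 30.109737392211144 [ 0.9  0.3 -1.  -0.2  0.6 -1.3 -2.   0.3 -0.7 -1.4  0.5 -1.1]
[328 222  44  33 648] ((616.1472778320312, -76.16895294189453), (89.59393310546875, 35.994415283203125), 24.735240936279297)
[241 238  48  23 710] ((442.5302429199219, -68.90279388427734), (37.04616928100586, 89.8639907836914), 65.27947998046875)
(np.float64(349.50605828973863), np.float64(236.9252135067477)) (np.float64(264.6285877645899), np.float64(248.6846799899383))
```

Both views agree. Cassette A is at (0.616,-0.076) with yaw 25°, and B is at (0.4426,-0.069) with yaw -24.6°. The magazine is at about (0.5335,0.158) with yaw about 29.5°. First I'll move above A.

```bash
cat >> h.py <<'E'
from scipy.spatial.transform import Rotation as Ro
def go(p,yaw_deg):
    st=bot.read_state(); R=Ro.from_rotvec(st['ee_rot']).as_matrix()
    y=np.arctan2(R[1,0],R[0,0]); d=np.array(p)-st['eef_pos']
    w=(np.radians(yaw_deg)-y+np.pi/2)%np.pi-np.pi/2
    print('t',round(st['t'],2),'pos',np.round(st['eef_pos'],4),'yaw',round(np.degrees(y),2),'tilt',round(R[2,2],4),'op',round(st['opening'],3),'F',np.round(st['wrist_force'],1))
    print('travel units',np.round(R.T@d/.15,4),'spin',round(-w/1.5,4))
E
python3 -c "
from h import *
go((.616,-.076,.12),25)"
```

```text
t 0.1 pos [ 0.162  -0.4991  0.2306] yaw 17.98 tilt -1.0 op 1.002 F [-0.6 -0.5 -0.1]
travel units [ 3.7494 -1.7476  0.7399] spin -0.0817
```

send_rows(travel=[[0.208, -0.097, 0.037], [0.208, -0.097, 0.037], [0.208, -0.097, 0.037], [0.208, -0.097, 0.037], [0.208, -0.097, 0.037], [0.208, -0.097, 0.037], [0.208, -0.097, 0.037], [0.208, -0.097, 0.037], [0.208, -0.097, 0.037], [0.208, -0.097, 0.037], [0.208, -0.097, 0.037], [0.208, -0.097, 0.037], [0.208, -0.097, 0.037], [0.208, -0.097, 0.037], [0.208, -0.097, 0.037], [0.208, -0.097, 0.037], [0.208, -0.097, 0.037], [0.208, -0.097, 0.037], [0, 0, 0], [0, 0, 0]], spin=[0, 0, 0, 0, 0, 0, 0, 0, 0, 0, 0, 0, 0, 0, 0, 0, 0, 0, -0.04, -0.04], gripper=0, grip_force=80)

```text
t: 1.77
eef_pos: [0.6158, -0.0751, 0.1293]
ee_rot: [-3.065, -0.684, 0.004]
wrist_force: [-0.4, -1.0, -0.2]
opening: 0.999
grip_force: 0.0
```

```bash
python3 -c "
from h import *
go((.616,-.076,.0),25)"
```

```text
t 1.77 pos [ 0.6158 -0.0751  0.1293] yaw 25.17 tilt -1.0 op 0.999 F [-0.4 -1.  -0.2]
travel units [0.0009 0.0079 0.8623] spin 0.002
```

send_rows(travel=[[0, 0.008, 0.19], [0, 0, 0.19], [0, 0, 0.19], [0, 0, 0.19], [0, 0, 0.05], [0, 0, 0.05], [0, 0, 0], [0, 0, 0]], spin=[0, 0, 0, 0, 0, 0, 0, 0])

```text
t: 2.43
eef_pos: [0.6168, -0.0782, 0.0039]
ee_rot: [3.067, 0.676, 0.003]
wrist_force: [0.7, 0.0, 0.6]
opening: 1.0
grip_force: 0.0
```

send_rows(travel=[[0, 0, 0], [0, 0, 0], [0, 0, 0], [0, 0, 0], [0, 0, 0], [0, 0, 0], [0, 0, 0], [0, 0, 0]], spin=[0, 0, 0, 0, 0, 0, 0, 0], gripper=1)

```text
t: 3.1
eef_pos: [0.6166, -0.0781, 0.0036]
ee_rot: [3.067, 0.676, 0.003]
wrist_force: [-0.3, -0.1, 6.1]
opening: 0.399
grip_force: 81.4
```

```bash
python3 -c "
from h import *
go((.5335,.158,.15),29.5)"
```

```text
t 3.1 pos [ 0.6166 -0.0781  0.0036] yaw 24.86 tilt -1.0 op 0.399 F [-0.3 -0.1  6.1]
travel units [ 0.1605 -1.6602 -0.9779] spin -0.054
```

send_rows(travel=[[0, 0, -0.2], [0, 0, -0.25], [0, 0, -0.25], [0, 0, -0.25], [0.02, -0.2, -0.02], [0.02, -0.24, 0], [0.02, -0.24, 0], [0.02, -0.24, 0], [0.02, -0.24, 0], [0.02, -0.24, 0], [0.02, -0.2, 0], [0.02, -0.06, 0], [0, 0, 0], [0, 0, 0], [0, 0, 0]], spin=[0, 0, 0, 0, 0, 0, 0, 0, 0, 0, 0, 0, -0.027, -0.027, 0])

```text
t: 4.35
eef_pos: [0.5329, 0.158, 0.1475]
ee_rot: [3.037, 0.802, -0.001]
wrist_force: [0.4, -0.1, -0.6]
opening: 0.393
grip_force: 80.7
```

```bash
python3 - <<'E'
from h import *
import pickle
go((.5335,.158,.14),29.5)
a=snap('top','t2')['frame'][120:280,130:270]; b=snap('side','s2')['frame'][70:210,230:370]
cv2.imwrite('pics/c3.png',cv2.resize(a,None,fx=3.7,fy=3.7,interpolation=2)); cv2.imwrite('pics/c4.png',np.hstack([cv2.resize(a[:140],(400,400),interpolation=2),cv2.resize(b,(400,400),interpolation=2)]))
E
```

```text
t 4.35 pos [0.5329 0.158  0.1475] yaw 29.6 tilt -1.0 op 0.393 F [ 0.4 -0.1 -0.6]
travel units [0.0034 0.0016 0.0498] spin 0.0011
```

View pics/c4.png

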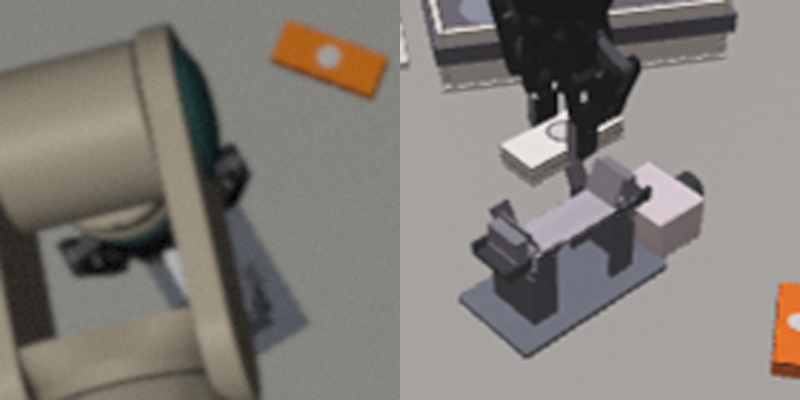

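The cassette hangs level over the well and lined up with it (side view). I'm lowering it in and watching the force.

send_rows(travel=[[0.003, 0, 0.1], [0, 0, 0.1], [0, 0, 0.1], [0, 0, 0.04], [0, 0, 0.04], [0, 0, 0.03], [0, 0, 0]], spin=[0, 0, 0, 0, 0, 0, 0], grip_force=110)

```text
t: 5.03
eef_pos: [0.5337, 0.158, 0.0865]
ee_rot: [3.038, 0.799, 0.001]
wrist_force: [0.5, 0.3, -0.3]
opening: 0.391
grip_force: 114.0
```

send_rows(travel=[[0, 0, 0.02], [0, 0, 0.02], [0, 0, 0.02], [0, 0, 0.02], [0, 0, 0.02], [0, 0, 0]], spin=[0, 0, 0, 0, 0, 0])

```text
t: 5.53
eef_pos: [0.534, 0.1584, 0.0718]
ee_rot: [3.038, 0.8, 0.003]
wrist_force: [2.6, 1.0, 2.3]
opening: 0.389
grip_force: 114.3
```

send_rows(travel=[[0.008, 0, 0.02], [0, 0, 0.02], [0, 0, 0.02], [0, 0, 0.02], [0, 0, 0.02], [0, 0, 0.02], [0, 0, 0]], spin=[0, 0, 0, 0, 0, 0, 0])

```text
t: 6.12
eef_pos: [0.5347, 0.1588, 0.0531]
ee_rot: [3.038, 0.8, 0.001]
wrist_force: [1.4, 0.7, 5.6]
opening: 0.386
grip_force: 114.4
```

```bash
python3 - <<'E'
from h import *
go((.5335,.158,.055),29.5)
b=snap('side','s3')['frame'][90:190,240:340]
cv2.imwrite('pics/c5.png',cv2.resize(b,(600,600),interpolation=2))
E
```

```text
t 6.12 pos [0.5347 0.1588 0.0531] yaw 29.49 tilt -1.0 op 0.386 F [1.4 0.7 5.6]
travel units [-0.0095  0.0009 -0.0126] spin -0.0001
```

View pics/c5.png

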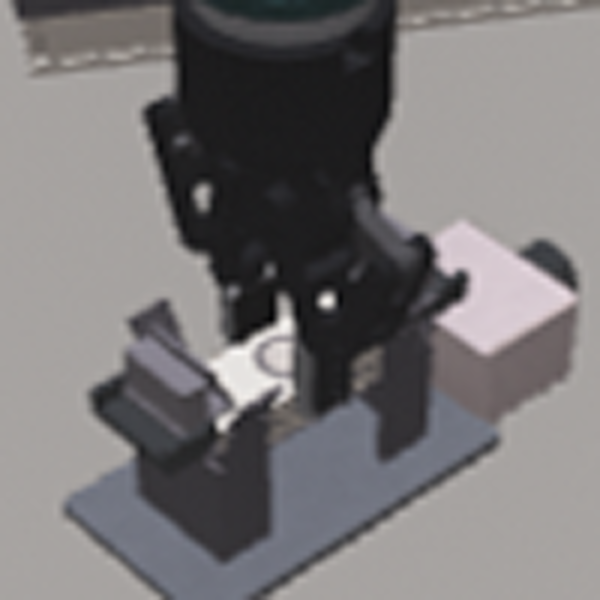

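The cassette sits in the well with its top below the lips, and the wrist reads about 5.6 N, which is the plate's spring. Releasing and rising.

send_rows(travel=[[0, 0, 0.01], [0, 0, 0], [0, 0, 0], [0, 0, 0], [0, 0, 0], [0, 0, 0], [0, 0, 0], [0, 0, -0.1], [0, 0, -0.2], [0, 0, -0.25], [0, 0, -0.1]], spin=[0, 0, 0, 0, 0, 0, 0, 0, 0, 0, 0], gripper=0)

```text
t: 7.08
eef_pos: [0.536, 0.1592, 0.1546]
ee_rot: [3.038, 0.8, 0.01]
wrist_force: [1.1, 0.8, 1.0]
opening: 0.999
grip_force: 0.0
```

```bash
python3 - <<'E'
from h import *
go((.4426,-.0689,.13),-24.6)
b=snap('side','s4')['frame'][90:190,240:340]
cv2.imwrite('pics/c6.png',cv2.resize(b,(600,600),interpolation=2))
E
```

```text
t 7.08 pos [0.536  0.1592 0.1546] yaw 29.5 tilt -1.0 op 0.999 F [1.1 0.8 1. ]
travel units [-1.2913  1.0167  0.1579] spin 0.6294
```

View pics/c6.png

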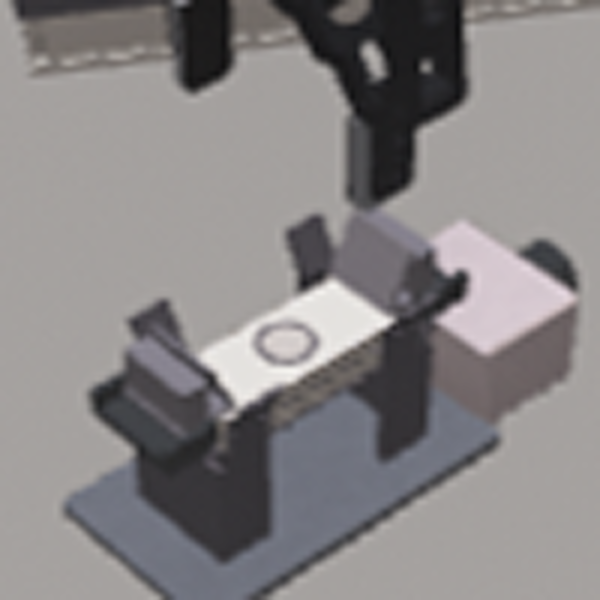

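Cassette A is held under both lips. The window centre is at about (287,342) in the crop, and the lips overlap both ends. Now for B.

send_rows(travel=[[-0.143, 0.113, 0], [-0.143, 0.113, 0], [-0.143, 0.113, 0], [-0.143, 0.113, 0], [-0.144, 0.113, 0], [-0.144, 0.113, 0.04], [-0.144, 0.113, 0.04], [-0.144, 0.113, 0.04], [-0.144, 0.113, 0.04], [0, 0, 0], [0, 0, 0], [0, 0, 0], [0, 0, 0], [0, 0, 0], [0, 0, 0], [0, 0, 0], [0, 0, 0], [0, 0, 0]], spin=[0, 0, 0, 0, 0, 0, 0, 0, 0, 0.079, 0.079, 0.079, 0.079, 0.079, 0.079, 0.079, 0.076, 0])

```text
t: 8.63
eef_pos: [0.4408, -0.0693, 0.1251]
ee_rot: [3.068, -0.674, -0.001]
wrist_force: [0.1, 0.0, -0.1]
opening: 0.998
grip_force: 0.0
```

```bash
python3 -c "
from h import *
go((.4426,-.0689,.0036),-24.6)"
```

```text
t 8.63 pos [ 0.4408 -0.0693  0.1251] yaw -24.79 tilt -1.0 op 0.998 F [ 0.1  0.  -0.1]
travel units [ 0.0102 -0.0078  0.8101] spin -0.0022
```

send_rows(travel=[[0.01, -0.008, 0.18], [0, 0, 0.19], [0, 0, 0.19], [0, 0, 0.14], [0, 0, 0.07], [0, 0, 0.035], [0, 0, 0], [0, 0, 0]], spin=[-0.002, 0, 0, 0, 0, 0, 0, 0])

```text
t: 9.3
eef_pos: [0.4435, -0.0691, 0.0057]
ee_rot: [3.071, -0.662, 0.003]
wrist_force: [-0.7, 0.4, 0.8]
opening: 0.998
grip_force: 0.0
```

send_rows(travel=[[0, 0, 0], [0, 0, 0], [0, 0, 0], [0, 0, 0], [0, 0, 0], [0, 0, 0], [0, 0, 0], [0, 0, 0]], spin=[0, 0, 0, 0, 0, 0, 0, 0], gripper=1)

```text
t: 9.97
eef_pos: [0.4435, -0.0691, 0.0058]
ee_rot: [3.071, -0.663, 0.003]
wrist_force: [-2.2, 0.9, 6.6]
opening: 0.384
grip_force: 110.2
```

send_rows(travel=[[0, 0, -0.2], [0, 0, -0.25], [0, 0, -0.25], [0, 0, -0.25], [0, 0, -0.05], [0, 0, 0], [0, 0, 0], [0, 0, 0], [0, 0, 0], [0, 0, 0], [0, 0, 0], [0, 0, 0], [0, 0, 0], [0, 0, 0]], spin=[0, 0, 0, 0, 0, -0.079, -0.079, -0.079, -0.079, -0.079, -0.079, -0.079, -0.078, 0])

```text
t: 11.13
eef_pos: [0.4426, -0.0689, 0.1543]
ee_rot: [-3.034, -0.815, 0.001]
wrist_force: [0.2, -0.1, 0.5]
opening: 0.383
grip_force: 109.7
```

```bash
python3 -c "
from h import *
go((.5343,.1585,.15),29.5)"
```

```text
t 11.13 pos [ 0.4426 -0.0689  0.1543] yaw 30.08 tilt -1.0 op 0.383 F [ 0.2 -0.1  0.5]
travel units [ 1.2886 -1.0052  0.0283] spin 0.0068
```

send_rows(travel=[[0.143, -0.112, 0], [0.143, -0.112, 0], [0.143, -0.112, 0], [0.143, -0.112, 0], [0.143, -0.112, 0], [0.143, -0.112, 0], [0.143, -0.112, 0], [0.143, -0.112, 0], [0.143, -0.112, 0], [0, 0, 0], [0, 0, 0]], spin=[0, 0, 0, 0, 0, 0, 0, 0, 0, 0.007, 0])

```text
t: 12.05
eef_pos: [0.5349, 0.1593, 0.1539]
ee_rot: [3.04, 0.79, -0.002]
wrist_force: [0.6, -0.7, -0.9]
opening: 0.383
grip_force: 109.7
```

```bash
python3 -c "
from h import *
go((.5348,.1588,.089),29.5)"
```

```text
t 12.05 pos [0.5349 0.1593 0.1539] yaw 29.15 tilt -1.0 op 0.383 F [ 0.6 -0.7 -0.9]
travel units [-0.0014  0.0025  0.4326] spin -0.0041
```

send_rows(travel=[[-0.001, 0.002, 0.1], [0, 0, 0.1], [0, 0, 0.1], [0, 0, 0.06], [0, 0, 0.04], [0, 0, 0.03], [0, 0, 0]], spin=[-0.004, 0, 0, 0, 0, 0, 0])

```text
t: 12.63
eef_pos: [0.5354, 0.1576, 0.0905]
ee_rot: [3.038, 0.8, 0.002]
wrist_force: [2.7, 0.5, -0.1]
opening: 0.384
grip_force: 109.8
```

send_rows(travel=[[0, 0, 0.02], [0, 0, 0.02], [0, 0, 0.02], [0, 0, 0.02], [0, 0, 0.02], [0, 0, 0]], spin=[0, 0, 0, 0, 0, 0])

```text
t: 13.13
eef_pos: [0.536, 0.158, 0.0765]
ee_rot: [3.037, 0.801, 0.005]
wrist_force: [2.6, 0.5, 3.3]
opening: 0.387
grip_force: 110.3
```

send_rows(travel=[[0, 0, 0.02], [0, 0, 0.02], [0, 0, 0.02], [0, 0, 0.02], [0, 0, 0.02], [0, 0, 0.02], [0, 0, 0.02], [0, 0, 0], [0, 0, 0]], spin=[0, 0, 0, 0, 0, 0, 0, 0, 0])

```text
t: 13.88
eef_pos: [0.536, 0.1581, 0.0556]
ee_rot: [3.037, 0.801, 0.004]
wrist_force: [0.6, 0.1, 5.9]
opening: 0.386
grip_force: 110.4
```

send_rows(travel=[[0, 0, 0.015], [0, 0, 0], [0, 0, 0]], spin=[0, 0, 0])

```text
t: 14.13
eef_pos: [0.5359, 0.1581, 0.0534]
ee_rot: [3.037, 0.801, 0.004]
wrist_force: [1.4, 0.0, 5.7]
opening: 0.39
grip_force: 110.4
```

send_rows(travel=[[0, 0, 0], [0, 0, 0], [0, 0, 0], [0, 0, 0], [0, 0, 0], [0, 0, 0], [0, 0, 0], [0, 0, -0.1], [0, 0, -0.2], [0, 0, -0.25], [0, 0, -0.2], [0, 0, -0.1], [0, 0, 0]], spin=[0, 0, 0, 0, 0, 0, 0, 0, 0, 0, 0, 0, 0], gripper=0)

```text
t: 15.22
eef_pos: [0.5368, 0.1584, 0.1844]
ee_rot: [3.037, 0.802, 0.013]
wrist_force: [0.6, 0.3, 0.1]
opening: 0.999
grip_force: 0.0
```

```bash
python3 - <<'E'
from h import *
b=snap('side','s5')['frame'][90:190,240:340]
cv2.imwrite('pics/c7.png',cv2.resize(b,(600,600),interpolation=2))
E
```

```text
(no output)
```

View pics/c7.png

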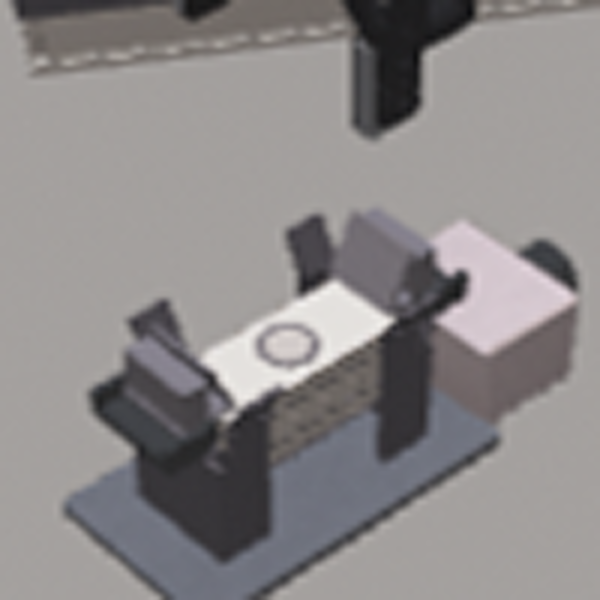

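The picture shows both cassettes stacked. The upper one's window is at about (288,345), with the lips over both ends, and the lower one's side shows beneath it. The gripper is clear.

```bash
python3 -c "
from rig import bot
print(bot.close_job())"
```

```text
the job is handed in; nothing more can be done
None
```

I loaded both long cassettes into the magazine, one on top of the other. The last picture shows them held under the two lips with the gripper clear; I handed the job in at about 15 s, and no verdict came back.

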